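Pull the burnt-out LED module from the test jig

TASK

One of the three LED modules on the sloping test jig has burnt out (black emitter on a dark brown board). Turn both captive knobs of its bay counter-clockwise fully to their end stops, take the module out, lower it flat, emitter up, onto the floor of the red tray before letting go, and leave its knobs open. Leave the healthy modules fastened as they are and do not disturb the bottle, the jar, the spool or the screwdriver.

Things in the scene. Friction and masses are not known exactly. Their poses are not given: they have to be found in the camera images.
- burnt_module_center (a point): Burnt-out LED module: block 50 (x) x 48 (y) x 26 (z) mm of finned aluminium with a dark brown board and a black emitter on top (the emitter disc rises 3.5 mm more), about 0.14 kg, loose. The point is the block's centre, 13 mm above its underside; z points out through the emitter, x up the jig's slope at the start. It lies in one of the three bays.
- good_module_a_center (a point): One healthy LED module: same block and same axes, but with a white board and yellow emitter; held by its own two closed knobs.
- good_module_b_center (a point): The other healthy LED module: same block and same axes, but with a white board and yellow emitter; held by its own two closed knobs.
- jig: The fixed stand, 310 mm wide (y), 170 mm deep (x). Its white face, 180 mm long, slopes 30 degrees up from horizontal, rising away from the robot along the jig's x; face normal = (-sin 30, 0, cos 30) in the jig's frame. Origin under the middle of its base; x level and away from the robot, y left, z up. Top edge 110 mm high. Three bays side by side, 105 mm apart.
- bay1 (a point): Where a module's centre sits in the left (+y) bay of the jig; axes as the jig's. A module lies on a 6 mm high pad (underside 6, centre 19 mm off the face), against a 16 mm high ledge on its lower side; left and right of it the face is bare for 57 mm to the next module.
- bay2 (a point): Where a module's centre sits in the middle bay of the jig; axes as the jig's. A module lies on a 6 mm high pad (underside 6, centre 19 mm off the face), against a 16 mm high ledge on its lower side; left and right of it the face is bare for 57 mm to the next module.
- bay3 (a point): Where a module's centre sits in the right (-y) bay of the jig; axes as the jig's. A module lies on a 6 mm high pad (underside 6, centre 19 mm off the face), against a 16 mm high ledge on its lower side; left and right of it the face is bare for 57 mm to the next module.
- bay1_lower (a joint): Angle of the captive turn-knob below the module of the left bay: 0 = closed, its red tongue points at the module and lies 2 mm over its edge; it grows counter-clockwise seen facing the slope, to its end stop at 1.5 rad = fully open, tongue sideways and clear. Stays where it is left; turns with about 0.05 N m.
- bay1_lower_grip (a point): Centre of that knob's black grip bar, 51 mm off the face, on its axis, 55 mm along the slope from the bay's centre. The bar is 32 (x) x 10 (y) x 26 (z) mm and turns with the knob: x along the bar, y across it, z along the axis out of the face. Below the bar is the red tongue, 10 mm wide and 4 mm thick, reaching 40 mm from the axis; its top is 13 mm below this point. 
- bay1_upper (a joint): Angle of the captive turn-knob above the module of the left bay: 0 = closed, its red tongue points at the module and lies 2 mm over its edge; it grows counter-clockwise seen facing the slope, to its end stop at 1.5 rad = fully open, tongue sideways and clear. Stays where it is left; turns with about 0.05 N m.
- bay1_upper_grip (a point): Centre of that knob's black grip bar, 51 mm off the face, on its axis, 55 mm along the slope from the bay's centre. The bar is 32 (x) x 10 (y) x 26 (z) mm and turns with the knob: x along the bar, y across it, z along the axis out of the face. Below the bar is the red tongue, 10 mm wide and 4 mm thick, reaching 40 mm from the axis; its top is 13 mm below this point. 
- bay2_lower (a joint): Angle of the captive turn-knob below the module of the middle bay: 0 = closed, its red tongue points at the module and lies 2 mm over its edge; it grows counter-clockwise seen facing the slope, to its end stop at 1.5 rad = fully open, tongue sideways and clear. Stays where it is left; turns with about 0.05 N m.
- bay2_lower_grip (a point): Centre of that knob's black grip bar, 51 mm off the face, on its axis, 55 mm along the slope from the bay's centre. The bar is 32 (x) x 10 (y) x 26 (z) mm and turns with the knob: x along the bar, y across it, z along the axis out of the face. Below the bar is the red tongue, 10 mm wide and 4 mm thick, reaching 40 mm from the axis; its top is 13 mm below this point. 
- bay2_upper (a joint): Angle of the captive turn-knob above the module of the middle bay: 0 = closed, its red tongue points at the module and lies 2 mm over its edge; it grows counter-clockwise seen facing the slope, to its end stop at 1.5 rad = fully open, tongue sideways and clear. Stays where it is left; turns with about 0.05 N m.
- bay2_upper_grip (a point): Centre of that knob's black grip bar, 51 mm off the face, on its axis, 55 mm along the slope from the bay's centre. The bar is 32 (x) x 10 (y) x 26 (z) mm and turns with the knob: x along the bar, y across it, z along the axis out of the face. Below the bar is the red tongue, 10 mm wide and 4 mm thick, reaching 40 mm from the axis; its top is 13 mm below this point. 
- bay3_lower (a joint): Angle of the captive turn-knob below the module of the right bay: 0 = closed, its red tongue points at the module and lies 2 mm over its edge; it grows counter-clockwise seen facing the slope, to its end stop at 1.5 rad = fully open, tongue sideways and clear. Stays where it is left; turns with about 0.05 N m.
- bay3_lower_grip (a point): Centre of that knob's black grip bar, 51 mm off the face, on its axis, 55 mm along the slope from the bay's centre. The bar is 32 (x) x 10 (y) x 26 (z) mm and turns with the knob: x along the bar, y across it, z along the axis out of the face. Below the bar is the red tongue, 10 mm wide and 4 mm thick, reaching 40 mm from the axis; its top is 13 mm below this point. 
- bay3_upper (a joint): Angle of the captive turn-knob above the module of the right bay: 0 = closed, its red tongue points at the module and lies 2 mm over its edge; it grows counter-clockwise seen facing the slope, to its end stop at 1.5 rad = fully open, tongue sideways and clear. Stays where it is left; turns with about 0.05 N m.
- bay3_upper_grip (a point): Centre of that knob's black grip bar, 51 mm off the face, on its axis, 55 mm along the slope from the bay's centre. The bar is 32 (x) x 10 (y) x 26 (z) mm and turns with the knob: x along the bar, y across it, z along the axis out of the face. Below the bar is the red tongue, 10 mm wide and 4 mm thick, reaching 40 mm from the axis; its top is 13 mm below this point. 
- red_tray_in (a point): Reject tray, red, fixed: centre of its inner floor, 4 mm above the table (floor about 4 mm thick). Outside 130 x 130 x 30 mm, walls 4 mm, x and y along its sides, z up.
- cleaner: Bystander: clear cleaner bottle, radius 28 mm, 150 mm tall, standing; origin under its centre.
- jar: Bystander: white jar with a black lid, radius 20 mm, 90 mm tall, standing near a front corner of the jig, left or right; origin under its centre.
- spool: Bystander: white spool with copper, radius 30 mm, 50 mm tall, standing; origin under its centre.
- screwdriver: Bystander: orange screwdriver, 100 mm, lying within 30 mm of the middle of a blue tray like the red one (fixed, not to be used, on the other side of the jig); its x axis runs along it, handle to -x.

How it is judged:
By the outcome, as a careful person would: the job done as asked, in the order asked, and still so for the second after the job is handed in, with the robot touching nothing.
It also fails if it takes over 61 s, if anything falls off the work surface, if the arm or the gripper's body presses on something with over 40 N, if the wrist force passes 120 N, or if a joint passes its speed limit or range.

ROBOT

A 6-joint arm with a two-finger parallel gripper is mounted at the origin on the work surface. World frame = base frame: x ahead of the robot, y to its left, z up, the work surface at z = 0. Lengths are in m, angles in rad, forces in N, time in s.
With the tool pointing down it reaches from about 0.275 to 0.825 m from the base axis. Payload 5.2 kg.
Tool frame: the origin (TCP) lies at the very end of the fingers, on their centre line; the grasp point (between the pads) lies 19 mm behind it (bot.grasp_offset is the z of the grasp point in the tool frame, in m); z points along the fingers, y is the line along which they close (so a half turn about z gives the same grasp; the last joint's range is limited). The gripper opens to 93 mm and grips with 3 to 60 N. Pads are 15 mm wide; open, the fingers measure 128 mm over their backs; the gripper's body (75 mm by 188 mm) begins 65 mm behind the grasp point.
Start: joints at [-1.402, 0.259, 1.535, -0, 1.348, -0.203], TCP at [0.2, -0.512, 0.219] pointing down, gripper open.
Joint ranges: [-3.14, 3.14], [-0.91, 2.08], [0.19, 2.58], [-1.22, 4.36], [0.22, 2.71], [-3.12, 3.12]. Speed limits (rad/s): [2.57, 2.57, 3.14, 3.14, 3.14, 3.14].

INTERFACE

Orientations are given as a unit quaternion [w, x, y, z].
In Python, from workcell import bot gives the robot as it stands.
- The arm moves only by the tool step_arm, never from a script. Its argument "targets" is a list of rows, each an object of numbers: "jaw": the closure, from 0 (fully open) to 1 (shut); "x", "y", "z": the shift along the world's x, y, z in mm; "turn": the turn about the world's z in degrees. In form: [{"jaw": .., "x": .., "y": .., "z": .., "turn": ..}, ...]. A call has 1 to 5 rows; each row shifts and turns the commanded pose from where the row before left it; what a row does not reach is not made up. A row lasts 1/8 s, in which the tool goes at most 62.5 mm and 10.7 degrees, less where a joint would pass 70% of its speed; a pose out of reach is approached as far as the arm can. A call is refused whole if a number of a shift passes 62.5 or a number of a turn 10.7, either way. A call with a gripper value outside its range is refused whole. The fingers move at their own pace and stop on an object; the grip force is fixed at half the most. Time passes only in rows, so rows that do not move let the fingers close. It gives the time, the measured TCP pose, the force, the opening and the grip force at its end, in the units of the state.
- bot.read_state(): the state, without advancing time (a new reading comes with each control period).
- bot.read_camera(name): name is "side" or "top"; returns a dict with "pixels" (384x512x3 uint8, red, green, blue), "depth" (384x512 float32, m along the optical axis (not along the pixel's ray), 0 where there is no reading), "fovy" (degrees; the focal length in pixels is half the picture's height over the tangent of half this angle, whatever the lens; pixels are square), "cx", "cy" (the principal point, pixels), "position" and "orientation" of the camera in the world. Camera axes: x right, y up, looking along -z (the intrinsics and any distortion apply to the point x, -y, -z); pixel columns grow to the right and rows downward; lengths in m; the calibration is good to about 2 mm. A picture is of the moment at which its call begins.
- bot.hand_in(): hands the job in; it is judged then, once.
Trained networks look in a picture, given as the dict that the camera call returned (one of the last four; its "shot" number tells which), for a name from the list of things; names that differ only in an ending like _2 or _b are one class to them, and where a whole thing is asked for, a point or a joint stands for the part that bears it (a point fixed in the world has none). Each returns a list of dicts, best first, with "p" (0 to 1); they miss things now and then, are a little off and sometimes report something else, mostly with a low value. They report only what shows in the picture. A call takes as long as a camera call.
- bot.regions_of(picture, name): "mask" (384x512 bool, what is visible of it).
- bot.landmark_of(picture, name): "position" ([x, y, z] in m, in world coordinates, good to about 4 mm: a listed point, or the origin of a listed thing).
The state is a dict: "clock": time; "joint_positions": joint angles; "qvel": joint speeds; "joint_torque": joint torques, N m; "tcp_pos": TCP position; "orientation": TCP orientation; "contact_force": force on the tool from outside, world axes, zero at the start; "wrist_torque": the same for the moment, N m; "finger_gap": finger opening in m; "grasp_force": force on a finger pad.
Only numpy, scipy, OpenCV 4.12 (cv2) and the standard library are available. Lean on these libraries where they do the work, as an engineer would, in place of code of your own. Each camera call takes 0.05 s, during which the arm holds its last target. There are 200 camera calls.

## Working session

There is one attempt and no reset: what is moved stays moved. The work goes in short steps, Python scripts to look and compute and a tool call to move; the robot and the scene stay as the last step left them, time stands still between calls to the robot, and variables do not carry over. Pictures are saved under pics/ and viewed, at most 10 in all, crops included, and the job is handed in when it is done.

Besides the shell and the picture viewer there is one more tool, called after "Emit:" as name([rows], argument=value, ...), one row to a line, values as JSON. step_arm: Moves the arm, as the interface text tells. Its arguments: {"type":"object","properties":{"targets":{"type":"array"}},"required":["targets"]}

```bash
ls; mkdir -p pics; cat > h.py <<'E'
import numpy as np,cv2
from workcell import bot
from scipy.spatial.transform import Rotation as R
def rot(q): return R.from_quat([q[1],q[2],q[3],q[0]])
def save(p,n): cv2.imwrite('pics/'+n,p['pixels'][:,:,::-1])
def world(p,u,v):
    f=192/np.tan(np.radians(p['fovy']/2)); d=p['depth'][v,u]
    return rot(p['orientation']).apply(np.c_[(u-p['cx'])/f*d,-(v-p['cy'])/f*d,-d])+p['position']
E
python3 - <<'E'
from h import *
np.set_printoptions(precision=4,suppress=True)
T=bot.read_camera('top');S=bot.read_camera('side')
for p,n in((T,'t0.png'),(S,'s0.png')):
    save(p,n);print(n,p['position'],p['orientation'],p['fovy'],p['cx'],p['cy'],[k for k in p])
    for o in['burnt_module_center','good_module_a_center','jig','bay1','bay2','bay3','bay1_lower_grip','bay1_upper_grip','bay2_lower_grip','bay2_upper_grip','bay3_lower_grip','bay3_upper_grip','red_tray_in','cleaner','jar','spool','screwdriver']:
        print(o,[(np.round(r['position'],3),round(r['p'],2)) for r in bot.landmark_of(p,o)[:3]])
print(bot.read_state())
E
```

```text
pics
t0.png [0.3903 0.0168 1.1219] [-0.7048 -0.0468  0.0456  0.7064] 51.40021390863022 249.88708745601747 191.03014833508846 ['pixels', 'depth', 'fovy', 'cx', 'cy', 'position', 'orientation', 'shot']
burnt_module_center [(array([0.591, 0.062, 0.084]), 0.89), (array([ 0.389,  0.189, -0.001]), 0.41)]
good_module_a_center [(array([ 0.605, -0.04 ,  0.076]), 0.72)]
jig [(array([ 0.618, -0.039, -0.003]), 0.73)]
bay1 [(array([ 0.603, -0.042,  0.083]), 0.96), (array([0.594, 0.063, 0.079]), 0.93), (array([ 0.614, -0.149,  0.082]), 0.79)]
bay2 [(array([ 0.603, -0.042,  0.083]), 0.96), (array([0.594, 0.063, 0.079]), 0.93), (array([ 0.614, -0.149,  0.082]), 0.79)]
bay3 [(array([ 0.603, -0.042,  0.083]), 0.96), (array([0.594, 0.063, 0.079]), 0.93), (array([ 0.614, -0.149,  0.082]), 0.79)]
bay1_lower_grip [(array([0.528, 0.056, 0.083]), 0.65)]
bay1_upper_grip [(array([0.622, 0.072, 0.139]), 0.43), (array([0.593, 0.063, 0.084]), 0.38)]
bay2_lower_grip [(array([0.59 , 0.062, 0.085]), 0.6), (array([ 0.546, -0.05 ,  0.083]), 0.42)]
bay2_upper_grip [(array([ 0.636, -0.036,  0.135]), 0.51)]
bay3_lower_g
[... 1816 characters left out ...]
ray([ 0.552, -0.154,  0.082]), 0.18)]
spool [(array([ 0.642, -0.324, -0.001]), 0.64), (array([ 0.6  , -0.041,  0.085]), 0.25)]
screwdriver [(array([ 0.433, -0.34 ,  0.004]), 0.48)]
{'clock': 1.8, 'joint_positions': array([-1.4018,  0.2586,  1.535 ,  0.    ,  1.348 , -0.2028]), 'qvel': array([ 0.001 ,  0.0001, -0.0002, -0.0001, -0.0008, -0.0001]), 'joint_torque': array([  0.0013, -43.7187, -28.4306,   0.0721,   0.0314,  -0.    ]), 'tcp_pos': array([ 0.1998, -0.5124,  0.2187]), 'orientation': array([-0.    ,  0.9828,  0.1848,  0.    ]), 'contact_force': array([-0.9053, -0.1142,  0.0418]), 'wrist_torque': array([-0.0162,  0.0271,  0.0223]), 'grasp_force': 0.0, 'finger_gap': 0.09317899570868349}
```

View pictures.

View pics/t0.png

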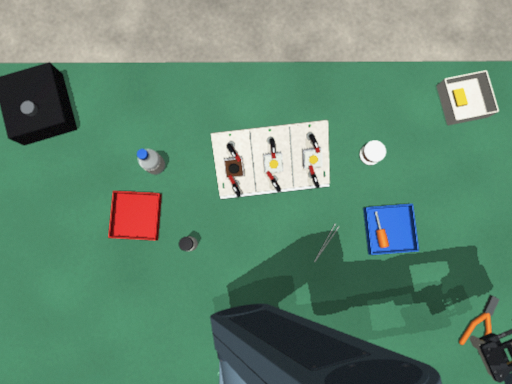

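View pics/s0.png

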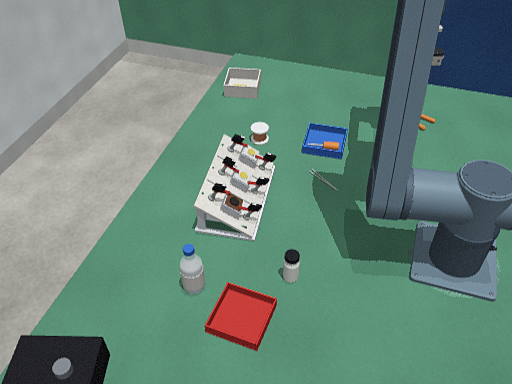

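```bash
python3 - <<'E'
import cv2
t=cv2.imread('pics/t0.png')[115:205,205:335];s=cv2.imread('pics/s0.png')[125:245,190:290]
cv2.imwrite('pics/c0.png',cv2.hconcat([cv2.resize(t,None,fx=3.4,fy=3.4,interpolation=3)[:306],cv2.resize(s,(300,306),interpolation=3)]))
E
```

```text
(no output)
```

View pics/c0.png

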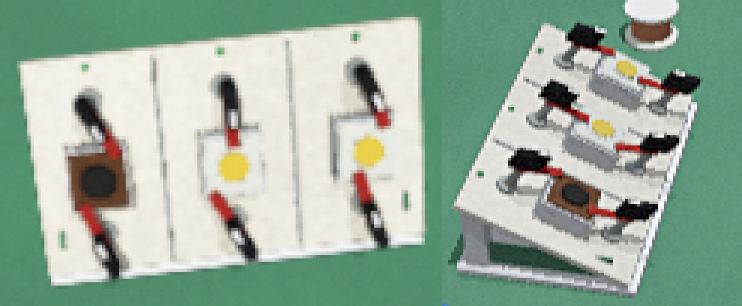

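Emit:
step_arm([
  {"jaw":0.6,"x":20,"y":58,"z":5,"turn":-5},
  {"jaw":0.6,"x":20,"y":58,"z":5,"turn":-5},
  {"jaw":0.6,"x":20,"y":58,"z":0,"turn":-4.6},
  {"jaw":0.6,"x":20,"y":58,"z":0,"turn":0},
  {"jaw":0.6,"x":20,"y":58,"z":0,"turn":0},
])

```text
clock: 2.42
tcp_pos: [0.3002, -0.2207, 0.2289]
orientation: [0.0, 0.998, 0.058, 0.0]
contact_force: [0.6, 0.0, 0.1]
finger_gap: 0.0479
grasp_force: 0.0
```

```bash
cat > knob.py <<'E'
from h import *
def frame(C=np.array([.591,.0635,.083]),yaw=np.radians(6.7)):
    x=np.array([np.cos(yaw),np.sin(yaw),0]);y=np.array([-x[1],x[0],0]);z=np.array([0,0,1.])
    return C,np.c_[np.cos(np.pi/6)*x+.5*z,y,-.5*x+np.cos(np.pi/6)*z]
def look(p):
    C,B=frame();v,u=np.nonzero(p['depth']>0);W=(world(p,u,v)-C)@B
    col=p['pixels'][v,u].astype(int);red=(col[:,0]>col[:,1]+60)&(col[:,0]>120)
    for n,s in(('lower',-1),('upper',1)):
        c=np.array([s*.055,0,.032]);L=W-c;r=np.hypot(L[:,0],L[:,1])
        m=(r<.024)&(L[:,2]>0)&(L[:,2]<.025);t=red&(r<.05)&(L[:,2]<0)&(L[:,2]>-.03)
        P=L[m];q=P[:,:2]-P[:,:2].mean(0);w,V=np.linalg.eigh(q.T@q);d=V[:,1]
        print(n,m.sum(),'centre',(P.mean(0)*1e3).round(1),'bar deg',np.degrees(np.arctan(d[1]/d[0])).round(1),'tongue n',t.sum(),
          np.degrees(np.arctan2(*((L[t].mean(0)*-s)[[1,0]]))).round(1) if t.any() else '', 'world',((C+B@(c+[P[:,0].mean(),P[:,1].mean(),0]))).round(4))
E
python3 - <<'E'
from knob import *
for n in('top','side'): print(n);look(bot.read_camera(n))
E
```

```text
top
lower 52 centre [ 3.5 -0.4 10. ] bar deg 20.2 tongue n 31 15.9 world [0.5308 0.056  0.085 ]
upper 57 centre [ 2.8 -0.5 10.5] bar deg 26.7 tongue n 24 29.1 world [0.6249 0.067  0.1396]
side
lower 51 centre [1.4 3.4 6.8] bar deg 20.9 tongue n 26 20.5 world [0.5287 0.0596 0.0839]
upper 56 centre [0.7 3.2 6.5] bar deg 30.0 tongue n 13 25.4 world [0.6227 0.0705 0.1386]
```

Emit:
step_arm([
  {"jaw":0.65,"x":46,"y":56,"z":0,"turn":5},
  {"jaw":0.65,"x":46,"y":56,"z":0,"turn":5},
  {"jaw":0.65,"x":46,"y":56,"z":0,"turn":5},
  {"jaw":0.65,"x":46,"y":55,"z":-30,"turn":6},
  {"jaw":0.65,"x":46,"y":55,"z":-40,"turn":0},
])

```text
clock: 3.15
tcp_pos: [0.4933, 0.0094, 0.1742]
orientation: [0.001, 0.971, 0.24, 0.001]
contact_force: [0.1, -0.6, 0.7]
finger_gap: 0.0326
grasp_force: 0.0
```

Emit:
step_arm([
  {"jaw":0.65,"x":0,"y":0,"z":0,"turn":0},
  {"jaw":0.65,"x":0,"y":0,"z":0,"turn":0},
])

```text
clock: 3.4
tcp_pos: [0.4909, 0.0079, 0.174]
orientation: [0.0, 0.971, 0.24, -0.0]
contact_force: [-0.2, -0.1, 0.5]
finger_gap: 0.0327
grasp_force: 0.0
```

Emit:
step_arm([
  {"jaw":0.65,"x":20,"y":25,"z":0,"turn":0},
  {"jaw":0.65,"x":19,"y":24,"z":0,"turn":0},
  {"jaw":0.65,"x":0,"y":0,"z":-32,"turn":0},
  {"jaw":0.65,"x":0,"y":0,"z":-32,"turn":0},
  {"jaw":0.65,"x":0,"y":0,"z":0,"turn":0},
])

```text
clock: 4.03
tcp_pos: [0.5283, 0.0559, 0.1093]
orientation: [-0.0, 0.971, 0.238, -0.002]
contact_force: [-0.4, 0.3, -0.0]
finger_gap: 0.0324
grasp_force: 0.0
```

```bash
python3 - <<'E'
from h import *
p=bot.read_camera('side');save(p,'s1.png');t=bot.read_camera('top');save(t,'t1.png')
s=cv2.imread('pics/s1.png')[80:250,160:330];t=cv2.imread('pics/t1.png')[95:225,185:345]
cv2.imwrite('pics/c1.png',cv2.hconcat([cv2.resize(s,(390,390),interpolation=3),cv2.resize(t,(400,390),interpolation=3)]))
print(bot.read_state()['tcp_pos'],bot.read_state()['contact_force'])
E
```

```text
[0.53056137 0.05618149 0.11163226] [ 0.11212719 -0.0861698   0.5651793 ]
```

View pics/c1.png

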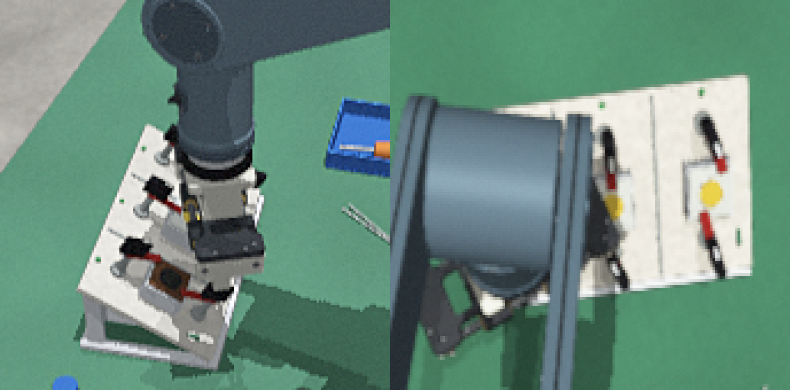

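Emit:
step_arm([
  {"jaw":0.65,"x":0,"y":0,"z":-15,"turn":0},
  {"jaw":0.65,"x":0,"y":0,"z":-15,"turn":0},
  {"jaw":0.75,"x":0,"y":0,"z":0,"turn":0},
  {"jaw":0.75,"x":0,"y":0,"z":0,"turn":0},
])

```text
clock: 4.62
tcp_pos: [0.5299, 0.0576, 0.08]
orientation: [-0.0, 0.971, 0.239, -0.0]
contact_force: [-0.6, -0.4, -0.6]
finger_gap: 0.0237
grasp_force: 0.0
```

Emit:
step_arm([
  {"jaw":0.75,"x":0,"y":0,"z":0,"turn":10},
  {"jaw":0.75,"x":0,"y":0,"z":0,"turn":10},
  {"jaw":0.75,"x":0,"y":0,"z":0,"turn":10},
  {"jaw":0.75,"x":0,"y":0,"z":0,"turn":10},
  {"jaw":0.75,"x":0,"y":0,"z":0,"turn":10},
])

```text
clock: 5.25
tcp_pos: [0.5302, 0.0571, 0.0805]
orientation: [0.001, 0.777, 0.63, 0.0]
contact_force: [-0.4, -0.2, -0.4]
finger_gap: 0.0234
grasp_force: 2.4
```

Emit:
step_arm([
  {"jaw":0.75,"x":0,"y":0,"z":0,"turn":8},
  {"jaw":0.75,"x":0,"y":0,"z":0,"turn":7},
  {"jaw":0.75,"x":0,"y":0,"z":0,"turn":0},
])

```text
clock: 5.62
tcp_pos: [0.5298, 0.0579, 0.0805]
orientation: [-0.0, 0.691, 0.723, 0.0]
contact_force: [-1.0, 0.5, 0.1]
finger_gap: 0.023
grasp_force: 1.7
```

```bash
python3 - <<'E'
from knob import *
s=bot.read_state();print(s['tcp_pos'],s['contact_force'],s['wrist_torque'],s['grasp_force'],s['orientation'],s['finger_gap'])
look(bot.read_camera('side'))
E
```

```text
[0.5297751  0.05785003 0.08047943] [-0.98545489  0.54410827  0.11606918] [ 0.09475748  0.12013696 -0.03134046] 1.6645948706809577 [-7.56263574e-05  6.90564687e-01  7.23270627e-01  8.46984013e-05] 0.022976415970781826
lower 68 centre [-0.2 10.  10.5] bar deg -5.5 tongue n 12 61.1 world [0.5265 0.066  0.0831]
upper 34 centre [1.2 4.3 5.9] bar deg 21.4 tongue n 0  world [0.623  0.0716 0.1388]
```

Emit:
step_arm([
  {"jaw":0.75,"x":0,"y":0,"z":0,"turn":8},
  {"jaw":0.75,"x":0,"y":0,"z":0,"turn":7},
  {"jaw":0.75,"x":0,"y":0,"z":0,"turn":0},
])

```text
clock: 6.05
tcp_pos: [0.5291, 0.0579, 0.0801]
orientation: [-0.001, 0.591, 0.807, -0.0]
contact_force: [-4.6, 2.0, 3.2]
finger_gap: 0.0237
grasp_force: 2.5
```

```bash
cat > st.py <<'E'
from knob import *
s=bot.read_state();print(s['tcp_pos'],s['contact_force'],s['wrist_torque'],s['grasp_force'],s['orientation'],s['finger_gap'],s['joint_positions'][5])
look(bot.read_camera('side'))
E
python3 st.py
```

```text
[0.52905138 0.05790234 0.08012836] [-4.6308269   1.98511499  3.17839182] [ 0.26554949  0.66717874 -0.06900426] 2.508131850991049 [-7.18236667e-04  5.91032517e-01  8.06647364e-01 -2.79210166e-04] 0.023680694922993392 -0.4071549856917882
lower 73 centre [-3.1  6.8 10.3] bar deg -79.3 tongue n 11 76.4 world [0.5243 0.0625 0.0816]
upper 14 centre [3.9 4.6 5.4] bar deg 23.4 tongue n 6 29.8 world [0.6252 0.0722 0.1402]
```

Emit:
step_arm([
  {"jaw":0.75,"x":0,"y":0,"z":0,"turn":6},
  {"jaw":0.75,"x":0,"y":0,"z":0,"turn":0},
])

```text
clock: 6.35
tcp_pos: [0.5287, 0.0578, 0.08]
orientation: [-0.001, 0.548, 0.837, -0.0]
contact_force: [-5.0, 1.6, 3.9]
finger_gap: 0.0234
grasp_force: 2.8
```

```bash
python3 st.py
```

```text
[0.52874526 0.05783682 0.07996812] [-4.9771666   1.64499225  3.88284828] [ 0.24051186  0.85269277 -0.06147733] 2.8232839112752117 [-9.83501417e-04  5.47863426e-01  8.36567091e-01 -4.49678864e-04] 0.023371092535198958 -0.5122168862186758
lower 80 centre [-2.6  5.9 10.5] bar deg 24.0 tongue n 13 82.9 world [0.5248 0.0617 0.0819]
upper 13 centre [8.7 6.8 5. ] bar deg 18.8 tongue n 2 17.8 world [0.6291 0.0749 0.1426]
```

Emit:
step_arm([
  {"jaw":0.75,"x":0,"y":0,"z":0,"turn":5},
  {"jaw":0.75,"x":0,"y":0,"z":0,"turn":0},
])

```text
clock: 6.65
tcp_pos: [0.5284, 0.0581, 0.0799]
orientation: [-0.001, 0.511, 0.86, -0.0]
contact_force: [-6.2, 2.5, 4.8]
finger_gap: 0.0234
grasp_force: 7.6
```

```bash
python3 st.py
```

```text
[0.52838678 0.05807418 0.07993385] [-6.24939673  2.48637528  4.81171749] [ 0.36252452  0.96202185 -0.24664171] 7.555163858196465 [-1.43884769e-03  5.11125425e-01  8.59504845e-01 -3.88068404e-04] 0.023428420502562542 -0.5989912269781678
lower 79 centre [-3.4  4.5 10.5] bar deg 36.1 tongue n 12 83.3 world [0.5243 0.0602 0.0815]
upper 15 centre [10.9  8.   5.4] bar deg -37.5 tongue n 0  world [0.6308 0.0762 0.1437]
```

Emit:
step_arm([
  {"jaw":0.75,"x":0,"y":0,"z":0,"turn":3},
  {"jaw":0.75,"x":0,"y":0,"z":0,"turn":0},
])

```text
clock: 6.95
tcp_pos: [0.5282, 0.0583, 0.08]
orientation: [-0.002, 0.489, 0.872, -0.0]
contact_force: [-7.5, 3.4, 5.1]
finger_gap: 0.0237
grasp_force: 14.3
```

```bash
python3 st.py
```

```text
[0.52823073 0.05831094 0.08002393] [-7.4690666   3.4257285   5.12719978] [ 0.53636178  0.99633061 -0.47771415] 14.257093397027347 [-1.65728027e-03  4.88862095e-01  8.72359486e-01 -1.80864837e-04] 0.023713393636802017 -0.6506165523287117
lower 85 centre [-3.1  4.4 10.4] bar deg 44.3 tongue n 12 83.1 world [0.5246 0.0602 0.0817]
upper 14 centre [10.6  7.9  6.5] bar deg 4.6 tongue n 2 30.1 world [0.6306 0.0761 0.1435]
```

Emit:
step_arm([
  {"jaw":0.65,"x":0,"y":0,"z":0,"turn":-7},
  {"jaw":0.65,"x":0,"y":0,"z":25,"turn":0},
  {"jaw":0.65,"x":0,"y":0,"z":40,"turn":0},
  {"jaw":0.65,"x":0,"y":0,"z":50,"turn":-10},
  {"jaw":0.65,"x":15,"y":3,"z":0,"turn":-10},
])

```text
clock: 7.62
tcp_pos: [0.5481, 0.06, 0.2001]
orientation: [0.004, 0.681, 0.732, 0.003]
contact_force: [1.1, -0.2, -0.8]
finger_gap: 0.033
grasp_force: 0.0
```

Emit:
step_arm([
  {"jaw":0.65,"x":25,"y":3,"z":0,"turn":-10},
  {"jaw":0.65,"x":25,"y":3,"z":0,"turn":-10},
  {"jaw":0.65,"x":25,"y":2,"z":0,"turn":-10},
  {"jaw":0.65,"x":5,"y":0,"z":0,"turn":-10},
  {"jaw":0.65,"x":0,"y":0,"z":0,"turn":-10},
])

```text
clock: 8.25
tcp_pos: [0.6263, 0.0682, 0.1948]
orientation: [0.001, 0.927, 0.376, 0.001]
contact_force: [0.4, -0.8, -0.7]
finger_gap: 0.0327
grasp_force: 0.0
```

Emit:
step_arm([
  {"jaw":0.65,"x":0,"y":0,"z":0,"turn":-6},
  {"jaw":0.65,"x":0,"y":0,"z":0,"turn":0},
])

```text
clock: 8.5
tcp_pos: [0.6256, 0.0683, 0.1951]
orientation: [0.0, 0.944, 0.331, 0.001]
contact_force: [-0.6, 0.6, 0.3]
finger_gap: 0.0324
grasp_force: 0.0
```

```bash
python3 st.py; python3 - <<'E'
from knob import *
look(bot.read_camera('top'))
E
```

```text
[0.62556083 0.06826125 0.19509511] [-0.57999376  0.61121214  0.33725946] [-0.01451344 -0.02329693  0.02146016] 0.0 [4.21418163e-04 9.43801351e-01 3.30512545e-01 5.38152977e-04] 0.03244529977671981 0.8290781027855942
lower 42 centre [1.2 2.8 7.7] bar deg 86.7 tongue n 15 83.0 world [0.5285 0.059  0.0838]
upper 56 centre [0.3 3.3 7. ] bar deg 27.1 tongue n 10 24.9 world [0.6223 0.0705 0.1384]
lower 0 centre [nan nan nan] bar deg 90.0 tongue n 0  world [nan nan nan]
upper 37 centre [-1.8 -3.5 10.4] bar deg 20.7 tongue n 0  world [0.6213 0.0635 0.1373]knob.py:11: RuntimeWarning: Mean of empty slice.
  P=L[m];q=P[:,:2]-P[:,:2].mean(0);w,V=np.linalg.eigh(q.T@q);d=V[:,1]
  ret = um.true_divide(
knob.py:12: RuntimeWarning: Mean of empty slice.
  print(n,m.sum(),'centre',(P.mean(0)*1e3).round(1),'bar deg',np.degrees(np.arctan(d[1]/d[0])).round(1),'tongue n',t.sum(),
knob.py:12: RuntimeWarning: divide by zero encountered in scalar divide
  print(n,m.sum(),'centre',(P.mean(0)*1e3).round(1),'bar deg',np.degrees(np.arctan(d[1]/d[0])).round(1),'tongue n',t.sum(),
knob.py:13: RuntimeWarning: Mean of empty slice.
  np.degrees(np.arctan2(*((L[t].mean(0)*-s)[[1,0]]))).round(1) if t.any() else '', 'world',((C+B@(c+[P[:,0].mean(),P[:,1].mean(),0]))).round(4))
  ret = ret.dtype.type(ret / rcount)
```

Emit:
step_arm([
  {"jaw":0.65,"x":-2.5,"y":0,"z":-25,"turn":0},
  {"jaw":0.65,"x":0,"y":0,"z":-20,"turn":0},
  {"jaw":0.65,"x":0,"y":0,"z":-15,"turn":0},
  {"jaw":0.75,"x":0,"y":0,"z":0,"turn":0},
  {"jaw":0.75,"x":0,"y":0,"z":0,"turn":0},
])

```text
clock: 9.22
tcp_pos: [0.623, 0.0685, 0.1358]
orientation: [0.0, 0.943, 0.331, 0.001]
contact_force: [0.2, 0.8, 0.3]
finger_gap: 0.0234
grasp_force: 0.0
```

Emit:
step_arm([
  {"jaw":0.75,"x":0,"y":0,"z":0,"turn":10},
  {"jaw":0.75,"x":0,"y":0,"z":0,"turn":10},
  {"jaw":0.75,"x":0,"y":0,"z":0,"turn":10},
  {"jaw":0.75,"x":0,"y":0,"z":0,"turn":10},
  {"jaw":0.75,"x":0,"y":0,"z":0,"turn":10},
])

```text
clock: 9.85
tcp_pos: [0.6236, 0.0675, 0.1366]
orientation: [0.002, 0.713, 0.701, 0.001]
contact_force: [0.5, -1.5, 0.6]
finger_gap: 0.023
grasp_force: 2.5
```

Emit:
step_arm([
  {"jaw":0.75,"x":0,"y":0,"z":0,"turn":8},
  {"jaw":0.75,"x":0,"y":0,"z":0,"turn":8},
  {"jaw":0.75,"x":0,"y":0,"z":0,"turn":0},
])

```text
clock: 10.22
tcp_pos: [0.6231, 0.0683, 0.1365]
orientation: [0.001, 0.611, 0.791, 0.001]
contact_force: [-0.6, -0.7, 1.7]
finger_gap: 0.0235
grasp_force: 1.8
```

```bash
python3 st.py
```

```text
[0.62312871 0.06829737 0.13651755] [-0.5513582  -0.7245403   1.66933052] [-0.17531968 -0.00290534 -0.05371921] 1.8378759725783311 [1.06831326e-03 6.11306988e-01 7.91392662e-01 5.28522523e-04] 0.02349957401117984 -0.32359921617106563
lower 47 centre [1.4 3.4 6.7] bar deg 86.2 tongue n 8 85.1 world [0.5286 0.0596 0.0839]
upper 70 centre [-1.3  7.  11.2] bar deg 6.1 tongue n 0  world [0.6205 0.0741 0.1376]
```

Emit:
step_arm([
  {"jaw":0.75,"x":0,"y":0,"z":0,"turn":6},
  {"jaw":0.75,"x":0,"y":0,"z":0,"turn":6},
  {"jaw":0.75,"x":0,"y":0,"z":0,"turn":0},
])

```text
clock: 10.65
tcp_pos: [0.6226, 0.0685, 0.1357]
orientation: [0.0, 0.526, 0.85, 0.0]
contact_force: [-0.2, -0.6, 1.9]
finger_gap: 0.0236
grasp_force: 2.3
```

```bash
python3 st.py
```

```text
[0.62260869 0.06851828 0.13568645] [-0.19551664 -0.57402033  1.89943128] [-0.14373816  0.0547642  -0.04977946] 2.251717724939226 [3.87861405e-04 5.26022311e-01 8.50470661e-01 1.79574766e-04] 0.02356154925494789 -0.5311399134693353
lower 43 centre [1.2 2.8 7.2] bar deg 87.4 tongue n 17 83.3 world [0.5285 0.059  0.0838]
upper 82 centre [-3.9  4.4 11.3] bar deg 23.4 tongue n 0  world [0.6186 0.0712 0.1363]
```

Emit:
step_arm([
  {"jaw":0.75,"x":0,"y":0,"z":0,"turn":5},
  {"jaw":0.75,"x":0,"y":0,"z":0,"turn":0},
])

```text
clock: 10.95
tcp_pos: [0.6225, 0.0688, 0.1358]
orientation: [0.0, 0.489, 0.873, 0.0]
contact_force: [-2.7, -0.2, 4.1]
finger_gap: 0.024
grasp_force: 11.0
```

```bash
python3 st.py|head -1
```

```text
[0.62248482 0.06878434 0.13575115] [-2.67118832 -0.15999485  4.10048308] [-0.03666684  0.14004103 -0.27930335] 10.999294238572475 [1.96210793e-04 4.88612048e-01 8.72501066e-01 3.43980591e-04] 0.024004789921020037 -0.6180333837794741
```

Emit:
step_arm([
  {"jaw":0.75,"x":0,"y":0,"z":0,"turn":3},
  {"jaw":0.65,"x":0,"y":0,"z":0,"turn":-8},
  {"jaw":0.65,"x":0,"y":0,"z":30,"turn":0},
  {"jaw":0.4,"x":0,"y":0,"z":40,"turn":0},
  {"jaw":0.2,"x":-15,"y":0,"z":10,"turn":10},
])

```text
clock: 11.62
tcp_pos: [0.6094, 0.0685, 0.2178]
orientation: [0.002, 0.449, 0.894, 0.001]
contact_force: [-0.5, 0.3, 0.4]
finger_gap: 0.0482
grasp_force: 0.0
```

Emit:
step_arm([
  {"jaw":0.15,"x":-15,"y":0,"z":0,"turn":10},
  {"jaw":0.15,"x":0,"y":0,"z":0,"turn":10},
  {"jaw":0.15,"x":0,"y":0,"z":0,"turn":10},
  {"jaw":0.15,"x":0,"y":0,"z":0,"turn":10},
  {"jaw":0.15,"x":0,"y":0,"z":0,"turn":10},
])

```text
clock: 12.25
tcp_pos: [0.5924, 0.0688, 0.2148]
orientation: [-0.0, 0.028, 1.0, 0.0]
contact_force: [0.0, -0.7, -0.5]
finger_gap: 0.0789
grasp_force: 0.0
```

```bash
python3 st.py; python3 - <<'E'
from knob import *
p=bot.read_camera('side');save(p,'s2.png');print([(np.round(r['position'],4),r['p']) for r in bot.landmark_of(p,'burnt_module_center')])
print([(np.round(r['position'],4),r['p']) for r in bot.landmark_of(p,'red_tray_in')])
m=bot.regions_of(p,'burnt_module_center')[0]['mask'];v,u=np.nonzero(m&(p['depth']>0));C,B=frame();W=(world(p,u,v)-C)@B*1e3
k=(W[:,2]>9)&(W[:,2]<22);print(k.sum(),W[k].min(0),W[k].max(0),np.median(W[k],0))
s=cv2.imread('pics/s2.png')[100:260,170:330];cv2.imwrite('pics/c2.png',cv2.resize(s,(560,560),interpolation=3))
E
```

```text
[0.59238916 0.06876424 0.21478549] [ 0.02822245 -0.696536   -0.49411482] [-0.01313178 -0.06664334  0.02058416] 0.0 [-4.88553216e-05  2.78000900e-02  9.99613490e-01  1.53121777e-04] 0.07889755608326733 -1.5867537835681482
lower 47 centre [1.3 3.2 6.5] bar deg 85.1 tongue n 16 84.0 world [0.5285 0.0594 0.0839]
upper 41 centre [1.  3.7 7.8] bar deg 86.5 tongue n 0  world [0.6228 0.0709 0.1387]
[(array([0.5901, 0.0645, 0.0832]), 0.61)]
[(array([0.4689, 0.3375, 0.0029]), 0.59), (array([ 0.6491, -0.144 ,  0.1336]), 0.53), (array([ 0.6008, -0.0423,  0.0839]), 0.4)]
120 [-22.66247325 -20.43476454   9.05319297] [21.98039423 26.66926408 15.60672545] [-0.38455292  2.93642649 10.67636237]
```

View pics/c2.png

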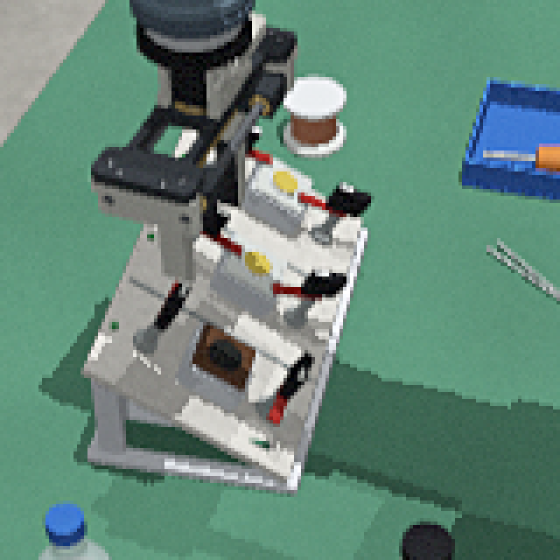

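Emit:
step_arm([
  {"jaw":0.15,"x":-1,"y":-4,"z":-40,"turn":10},
  {"jaw":0.15,"x":0,"y":0,"z":-40,"turn":0},
  {"jaw":0.15,"x":0,"y":0,"z":-30,"turn":0},
  {"jaw":0.15,"x":0,"y":0,"z":0,"turn":0},
])

```text
clock: 13.0
tcp_pos: [0.5894, 0.0647, 0.1026]
orientation: [-0.003, -0.057, 0.998, 0.0]
contact_force: [0.4, -0.2, -0.2]
finger_gap: 0.0789
grasp_force: 0.0
```

Emit:
step_arm([
  {"jaw":0.15,"x":1,"y":0,"z":-15,"turn":0},
  {"jaw":0.15,"x":0,"y":0,"z":-14,"turn":0},
  {"jaw":0.4,"x":0,"y":0,"z":0,"turn":0},
  {"jaw":0.6,"x":0,"y":0,"z":0,"turn":0},
  {"jaw":0.6,"x":0,"y":0,"z":0,"turn":0},
])

```text
clock: 13.62
tcp_pos: [0.5928, 0.0645, 0.0767]
orientation: [0.001, -0.058, 0.998, -0.0]
contact_force: [0.6, 0.3, 1.2]
finger_gap: 0.0536
grasp_force: 0.0
```

Emit:
step_arm([
  {"jaw":0.6,"x":0,"y":0,"z":0,"turn":0},
  {"jaw":0.6,"x":0,"y":0,"z":0,"turn":0},
])

```text
clock: 13.88
tcp_pos: [0.5928, 0.0644, 0.0767]
orientation: [0.001, -0.058, 0.998, -0.0]
contact_force: [0.9, -0.9, 4.6]
finger_gap: 0.048
grasp_force: 30.0
```

Emit:
step_arm([
  {"jaw":0.6,"x":-7.5,"y":-1,"z":13,"turn":0},
  {"jaw":0.6,"x":-10,"y":-1,"z":17,"turn":0},
  {"jaw":0.6,"x":-15,"y":-2,"z":26,"turn":0},
  {"jaw":0.6,"x":-15,"y":-1,"z":26,"turn":0},
  {"jaw":0.6,"x":0,"y":0,"z":50,"turn":0},
])

```text
clock: 14.5
tcp_pos: [0.5411, 0.0598, 0.208]
orientation: [-0.003, -0.058, 0.998, 0.0]
contact_force: [0.6, -0.5, -0.5]
finger_gap: 0.048
grasp_force: 30.0
```

Emit:
step_arm([
  {"jaw":0.6,"x":0,"y":0,"z":0,"turn":0},
])

```text
clock: 14.62
tcp_pos: [0.5463, 0.0595, 0.2133]
orientation: [0.004, -0.059, 0.998, -0.001]
contact_force: [0.7, 0.0, -1.2]
finger_gap: 0.0481
grasp_force: 30.0
```

```bash
python3 st.py; python3 - <<'E'
from knob import *
p=bot.read_camera('side');save(p,'s3.png')
d=p['depth'];v,u=np.nonzero(d>0);W=world(p,u,v);c=p['pixels'][v,u].astype(int)
k=(c[:,0]>c[:,1]+60)&(c[:,0]>100)&(W[:,2]<.05)&(abs(W[:,0]-.47)<.12)&(abs(W[:,1]-.34)<.12);P=W[k]
f=P[P[:,2]<.012,:2];r=cv2.minAreaRect((P[:,:2]*1000).astype(np.float32));print('tray',r,np.median(P[P[:,2]<.012,2]))
s=cv2.imread('pics/s3.png')[60:380,100:420];cv2.imwrite('pics/c3.png',cv2.resize(s,(580,580),interpolation=3))
E
```

```text
[0.54630828 0.05945821 0.21326696] [ 0.66873966  0.01904293 -1.18014612] [ 0.00777243 -0.16661439  0.03457872] 29.999442100524902 [ 4.16321702e-03 -5.85223769e-02  9.98277219e-01 -6.26533708e-04] 0.04808388133471801 -1.7825461376142706
lower 43 centre [1.3 3.9 7.4] bar deg 86.3 tongue n 18 84.2 world [0.5284 0.0601 0.0838]
upper 43 centre [1.1 4.1 7.3] bar deg 87.8 tongue n 0  world [0.6229 0.0714 0.1387]
tray ((472.2701416015625, 330.38372802734375), (152.6699981689453, 141.4908905029297), 86.7992172241211) 0.002126562314376468
```

View pics/c3.png

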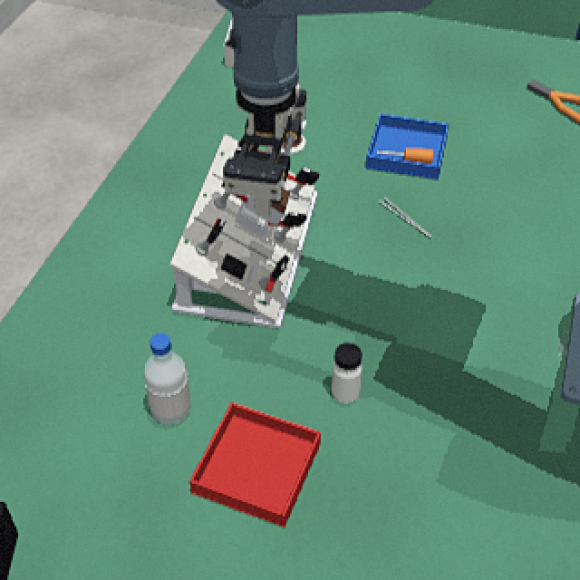

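Emit:
step_arm([
  {"jaw":0.6,"x":-10,"y":40,"z":0,"turn":0},
  {"jaw":0.6,"x":-11,"y":40,"z":0,"turn":0},
  {"jaw":0.6,"x":-11,"y":40,"z":0,"turn":0},
  {"jaw":0.6,"x":-11,"y":40,"z":0,"turn":0},
  {"jaw":0.6,"x":-11,"y":40,"z":0,"turn":0},
])

```text
clock: 15.35
tcp_pos: [0.4889, 0.2604, 0.2063]
orientation: [-0.002, -0.058, 0.998, -0.0]
contact_force: [0.3, -0.4, -0.6]
finger_gap: 0.0476
grasp_force: 30.0
```

Emit:
step_arm([
  {"jaw":0.6,"x":-11,"y":39,"z":0,"turn":0},
  {"jaw":0.6,"x":-11,"y":39,"z":0,"turn":0},
  {"jaw":0.6,"x":0,"y":0,"z":0,"turn":0},
  {"jaw":0.6,"x":0,"y":0,"z":0,"turn":0},
])

```text
clock: 15.85
tcp_pos: [0.468, 0.3369, 0.2067]
orientation: [-0.001, -0.059, 0.998, -0.001]
contact_force: [0.2, 0.5, -1.3]
finger_gap: 0.048
grasp_force: 30.0
```

Emit:
step_arm([
  {"jaw":0.6,"x":4,"y":0,"z":-45,"turn":0},
  {"jaw":0.6,"x":0,"y":0,"z":-45,"turn":0},
  {"jaw":0.6,"x":0,"y":0,"z":-45,"turn":0},
  {"jaw":0.6,"x":0,"y":0,"z":-30,"turn":0},
  {"jaw":0.6,"x":0,"y":0,"z":0,"turn":0},
])

```text
clock: 16.48
tcp_pos: [0.471, 0.3352, 0.0404]
orientation: [-0.003, -0.058, 0.998, -0.001]
contact_force: [-0.4, 0.1, -0.8]
finger_gap: 0.0478
grasp_force: 30.0
```

Emit:
step_arm([
  {"jaw":0.6,"x":0,"y":0,"z":-8,"turn":0},
  {"jaw":0.6,"x":0,"y":0,"z":-5,"turn":0},
  {"jaw":0.6,"x":0,"y":0,"z":0,"turn":0},
])

```text
clock: 16.85
tcp_pos: [0.4731, 0.3376, 0.0306]
orientation: [0.0, -0.058, 0.998, 0.0]
contact_force: [-0.1, 0.4, -0.5]
finger_gap: 0.0477
grasp_force: 30.0
```

Emit:
step_arm([
  {"jaw":0.6,"x":0,"y":0,"z":-4,"turn":0},
  {"jaw":0.6,"x":0,"y":0,"z":-4,"turn":0},
  {"jaw":0.6,"x":0,"y":0,"z":-2,"turn":0},
  {"jaw":0.6,"x":0,"y":0,"z":0,"turn":0},
])

```text
clock: 17.35
tcp_pos: [0.4746, 0.338, 0.0219]
orientation: [0.002, -0.059, 0.998, 0.0]
contact_force: [-0.0, -1.8, 9.0]
finger_gap: 0.0479
grasp_force: 30.0
```

Emit:
step_arm([
  {"jaw":0.6,"x":0,"y":0,"z":-2,"turn":0},
  {"jaw":0.6,"x":0,"y":0,"z":-2,"turn":0},
  {"jaw":0.6,"x":0,"y":0,"z":0,"turn":0},
])

```text
clock: 17.73
tcp_pos: [0.4768, 0.3384, 0.0192]
orientation: [0.004, -0.059, 0.998, 0.001]
contact_force: [2.2, -2.4, 14.3]
finger_gap: 0.0477
grasp_force: 30.0
```

Emit:
step_arm([
  {"jaw":0.6,"x":0,"y":0,"z":-2,"turn":0},
  {"jaw":0.6,"x":0,"y":0,"z":-2,"turn":0},
  {"jaw":0.6,"x":0,"y":0,"z":0,"turn":0},
])

```text
clock: 18.1
tcp_pos: [0.4784, 0.3385, 0.0159]
orientation: [0.006, -0.059, 0.998, 0.001]
contact_force: [5.5, -3.1, 14.5]
finger_gap: 0.0479
grasp_force: 30.0
```

```bash
cat > mod.py <<'E'
from h import *
s=bot.read_state();print(s['tcp_pos'].round(4),s['contact_force'].round(1),s['wrist_torque'].round(2))
p=bot.read_camera('side');b=bot.regions_of(p,'burnt_module_center')
for r in b[:1]:
    v,u=np.nonzero(r['mask']&(p['depth']>0));W=world(p,u,v);c=p['pixels'][v,u].astype(int)
    print(r['p'],len(u),W.min(0).round(3),W.max(0).round(3))
    t=W[W[:,2]>np.percentile(W[:,2],35)]
    # robust plane on top-face pixels
    best=(0,)
    g=np.random.default_rng(0)
    for _ in range(300):
        a=W[g.choice(len(W),3,False)];n=np.cross(a[1]-a[0],a[2]-a[0]);n/=np.linalg.norm(n)+1e-12;n*=np.sign(n[2]) or 1
        if n[2]<.7: continue
        k=abs((W-a[0])@n)<.0015
        if k.sum()>best[0]: best=(k.sum(),n,W[k].mean(0))
    print(best,'tilt',np.degrees(np.arccos(best[1][2])) if len(best)>1 else '')
save(p,'m.png')
E
python3 mod.py
```

```text
[0.4784 0.3385 0.0159] [ 5.5 -3.1 14.5] [-0.58 -0.99  0.06]
```

Emit:
step_arm([
  {"jaw":0.6,"x":0,"y":0,"z":-2,"turn":0},
  {"jaw":0.6,"x":0,"y":0,"z":-1,"turn":0},
  {"jaw":0.6,"x":0,"y":0,"z":0,"turn":0},
])

```text
clock: 18.58
tcp_pos: [0.4792, 0.3386, 0.0132]
orientation: [0.006, -0.059, 0.998, 0.001]
contact_force: [6.2, -3.3, 16.1]
finger_gap: 0.0479
grasp_force: 30.0
```

```bash
python3 - <<'E'
from h import *
p=bot.read_camera('side');save(p,'m1.png');t=bot.read_camera('top');save(t,'m1t.png')
s=cv2.imread('pics/m1.png')[250:360,180:320];t=cv2.imread('pics/m1t.png')[170:260,90:200]
cv2.imwrite('pics/c4.png',cv2.hconcat([cv2.resize(s,(480,380),interpolation=3),cv2.resize(t,(320,380),interpolation=3)]))
E
```

```text
(no output)
```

View pics/c4.png

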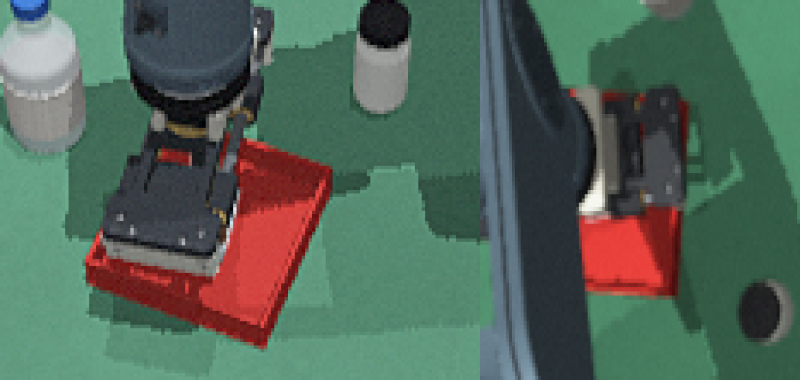

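Emit:
step_arm([
  {"jaw":0.6,"x":0,"y":0,"z":-2,"turn":0},
  {"jaw":0.6,"x":0,"y":0,"z":0,"turn":0},
])

```text
clock: 18.92
tcp_pos: [0.4795, 0.3387, 0.0113]
orientation: [0.007, -0.059, 0.998, 0.001]
contact_force: [8.1, -2.7, 14.5]
finger_gap: 0.0475
grasp_force: 30.0
```

Emit:
step_arm([
  {"jaw":0.6,"x":0,"y":0,"z":-1,"turn":0},
  {"jaw":0.6,"x":0,"y":0,"z":0,"turn":0},
])

```text
clock: 19.18
tcp_pos: [0.4797, 0.3387, 0.0104]
orientation: [0.007, -0.059, 0.998, 0.001]
contact_force: [7.6, -3.5, 15.4]
finger_gap: 0.0477
grasp_force: 30.0
```

Emit:
step_arm([
  {"jaw":0.6,"x":0,"y":0,"z":-1,"turn":0},
  {"jaw":0.6,"x":0,"y":0,"z":0,"turn":0},
])

```text
clock: 19.42
tcp_pos: [0.4798, 0.3388, 0.0095]
orientation: [0.007, -0.059, 0.998, 0.001]
contact_force: [7.5, -4.1, 15.8]
finger_gap: 0.048
grasp_force: 30.0
```

Emit:
step_arm([
  {"jaw":0.6,"x":0,"y":0,"z":-1,"turn":0},
  {"jaw":0.6,"x":0,"y":0,"z":0,"turn":0},
])

```text
clock: 19.68
tcp_pos: [0.4799, 0.3388, 0.0085]
orientation: [0.007, -0.059, 0.998, 0.001]
contact_force: [7.9, -4.1, 15.6]
finger_gap: 0.0477
grasp_force: 30.0
```

Emit:
step_arm([
  {"jaw":0.6,"x":0,"y":0,"z":-1,"turn":0},
  {"jaw":0.6,"x":0,"y":0,"z":0,"turn":0},
])

```text
clock: 19.92
tcp_pos: [0.4799, 0.3388, 0.0075]
orientation: [0.007, -0.059, 0.998, 0.001]
contact_force: [8.5, -3.2, 16.2]
finger_gap: 0.048
grasp_force: 30.0
```

Emit:
step_arm([
  {"jaw":0.6,"x":0,"y":0,"z":-1,"turn":0},
  {"jaw":0.6,"x":0,"y":0,"z":0,"turn":0},
])

```text
clock: 20.18
tcp_pos: [0.4799, 0.3388, 0.0065]
orientation: [0.007, -0.059, 0.998, 0.001]
contact_force: [8.1, -2.7, 15.5]
finger_gap: 0.0478
grasp_force: 30.0
```

```bash
python3 - <<'E'
from h import *
p=bot.read_camera('top')
s=bot.read_state();print(s['tcp_pos'],s['contact_force'],s['wrist_torque'])
d=p['depth'];v,u=np.nonzero(d>0);W=world(p,u,v);c=p['pixels'][v,u].astype(int)
k=(abs(W[:,0]-.47)<.065)&(abs(W[:,1]-.338)<.065)&(W[:,2]<.055)
for a,b in zip(W[k],c[k]):
    if not(b[0]>b[1]+50): print(a.round(3),b)
E
```

```text
[0.47987596 0.33882822 0.00651616] [ 7.46629895 -2.86391996 15.58397026] [-0.60656411 -1.24795322  0.01883561]
[0.531 0.343 0.034] [94 63 58]
[0.532 0.33  0.031] [85 40 33]
[0.529 0.343 0.033] [88 70 65]
[0.529 0.341 0.031] [82 34 32]
[0.529 0.33  0.031] [76 29 31]
[0.529 0.327 0.032] [63 30 31]
[0.529 0.325 0.03 ] [59 37 37]
[0.529 0.31  0.034] [92 55 34]
[ 0.533  0.277 -0.001] [49 57 43]
[ 0.533  0.273 -0.   ] [59 74 57]
[0.529 0.351 0.007] [83 73 68]
[0.527 0.31  0.022] [101  86  74]
[0.526 0.306 0.028] [86 68 67]
[0.527 0.352 0.002] [88 78 72]
[0.512 0.311 0.006] [71 27 29]
[0.507 0.312 0.001] [68 31 31]
[ 0.507  0.273 -0.001] [64 23 22]
[0.47  0.307 0.004] [72 63 60]
[0.463 0.336 0.029] [82 82 77]
[0.456 0.274 0.001] [66 48 37]
[ 0.454  0.275 -0.003] [70 57 44]
[0.451 0.274 0.001] [69 58 45]
[ 0.448  0.274 -0.001] [64 63 48]
[0.445 0.274 0.   ] [64 69 52]
[0.442 0.274 0.001] [65 70 51]
[ 0.439  0.274 -0.001] [63 73 54]
[ 0.437  0.274 -0.002] [66 73 57]
[0.434 0.275 0.005] [74 24 22]
[0.431 0.275 0.003] [66 29 21]
[ 0.431  0.274 -0.003] [55 74 55]
[0.428 0.276 0.002] [68 38 29]
[ 0.426  0.277 -0.002] [67 37 30]
[ 0.426  0.273 -0.001] [50 63 48]
[0.423 0.276 0.   ] [62 43 33]
[ 0.42   0.276 -0.   ] [61 44 33]
[ 0.417  0.276 -0.001] [61 45 36]
[0.414 0.275 0.002] [57 51 39]
[0.412 0.276 0.   ] [60 58 43]
[ 0.412  0.273 -0.001] [40 71 54]
[0.409 0.275 0.004] [63 59 45]
[0.406 0.275 0.003] [60 60 45]
[ 0.406  0.273 -0.002] [40 71 54]
```

Emit:
step_arm([
  {"jaw":0.6,"x":3,"y":0,"z":0,"turn":0},
  {"jaw":0.6,"x":0,"y":0,"z":-1,"turn":0},
  {"jaw":0.6,"x":0,"y":0,"z":0,"turn":0},
])

```text
clock: 20.6
tcp_pos: [0.4804, 0.3389, 0.0055]
orientation: [0.005, -0.059, 0.998, 0.001]
contact_force: [0.8, -1.8, 21.4]
finger_gap: 0.048
grasp_force: 30.0
```

Emit:
step_arm([
  {"jaw":0.6,"x":0,"y":0,"z":-0.5,"turn":0},
  {"jaw":0.6,"x":0,"y":0,"z":0,"turn":0},
])

```text
clock: 20.85
tcp_pos: [0.4804, 0.3389, 0.0055]
orientation: [0.005, -0.059, 0.998, 0.001]
contact_force: [-0.1, -2.6, 24.1]
finger_gap: 0.0476
grasp_force: 30.0
```

Emit:
step_arm([
  {"jaw":0.6,"x":0,"y":0,"z":-0.5,"turn":0},
  {"jaw":0.6,"x":0,"y":0,"z":0,"turn":0},
])

```text
clock: 21.1
tcp_pos: [0.4804, 0.3389, 0.0054]
orientation: [0.005, -0.059, 0.998, 0.001]
contact_force: [-1.6, -4.5, 28.9]
finger_gap: 0.0476
grasp_force: 30.0
```

Emit:
step_arm([
  {"jaw":0.6,"x":0,"y":0,"z":1.5,"turn":0},
  {"jaw":0.6,"x":0,"y":0,"z":0,"turn":0},
])

```text
clock: 21.35
tcp_pos: [0.4804, 0.3389, 0.0055]
orientation: [0.005, -0.059, 0.998, 0.001]
contact_force: [2.8, -2.1, 17.6]
finger_gap: 0.0478
grasp_force: 30.0
```

Emit:
step_arm([
  {"jaw":0.36,"x":0,"y":0,"z":0,"turn":0},
  {"jaw":0.36,"x":0,"y":0,"z":0,"turn":0},
  {"jaw":0.36,"x":0,"y":0,"z":0,"turn":0},
])

```text
clock: 21.72
tcp_pos: [0.4787, 0.3407, 0.0044]
orientation: [0.004, -0.058, 0.998, 0.003]
contact_force: [-0.3, 7.7, 9.5]
finger_gap: 0.0594
grasp_force: 5.4
```

Emit:
step_arm([
  {"jaw":0.36,"x":0,"y":0,"z":20,"turn":0},
  {"jaw":0.36,"x":0,"y":0,"z":40,"turn":0},
  {"jaw":0.36,"x":0,"y":0,"z":60,"turn":0},
  {"jaw":0.36,"x":0,"y":0,"z":60,"turn":0},
  {"jaw":0.36,"x":-30,"y":0,"z":40,"turn":0},
])

```text
clock: 22.35
tcp_pos: [0.4478, 0.3379, 0.2248]
orientation: [0.002, -0.058, 0.998, 0.001]
contact_force: [-0.3, 0.8, -0.4]
finger_gap: 0.0598
grasp_force: 0.0
```

Emit:
step_arm([
  {"jaw":0.36,"x":-40,"y":-30,"z":0,"turn":0},
  {"jaw":0.36,"x":-40,"y":-40,"z":0,"turn":0},
  {"jaw":0.36,"x":-20,"y":-40,"z":0,"turn":0},
  {"jaw":0.36,"x":0,"y":-40,"z":0,"turn":0},
  {"jaw":0.36,"x":0,"y":0,"z":0,"turn":0},
])

```text
clock: 22.98
tcp_pos: [0.3457, 0.186, 0.2219]
orientation: [0.001, -0.057, 0.998, -0.0]
contact_force: [0.5, 0.1, -0.1]
finger_gap: 0.0594
grasp_force: 0.0
```

```bash
python3 mod.py; python3 st.py; python3 - <<'E'
from h import *
p=bot.read_camera('side');save(p,'m2.png');t=bot.read_camera('top');save(t,'m2t.png')
s=cv2.imread('pics/m2.png')[120:360,170:330];t=cv2.imread('pics/m2t.png')[110:260,90:340]
cv2.imwrite('pics/c5.png',cv2.hconcat([cv2.resize(s,(320,480),interpolation=3),cv2.resize(t,(480,480),interpolation=3)]))
E
```

```text
[0.3457 0.186  0.2219] [ 0.5  0.1 -0.1] [ 0.07 -0.14 -0.05]
0.77 528 [ 0.454  0.298 -0.001] [0.511 0.369 0.036]
(np.int64(160), array([-0.00567282, -0.06419893,  0.99792099]), array([0.48051176, 0.34139509, 0.02766299])) tilt 3.695223325918383
[0.34619787 0.18768845 0.22189982] [-0.52935457  0.62089745 -0.36347081] [ 0.04310452 -0.15609178 -0.04472767] 0.0 [ 5.29957146e-04 -5.77217572e-02  9.98332519e-01  3.15768528e-04] 0.05936127454123204 -1.4752957377774434
lower 44 centre [1.1 3.4 7.3] bar deg 87.0 tongue n 26 83.3 world [0.5284 0.0596 0.0838]
upper 42 centre [1.  3.7 7.4] bar deg 87.8 tongue n 3 92.7 world [0.6228 0.071  0.1387]
```

View pics/c5.png

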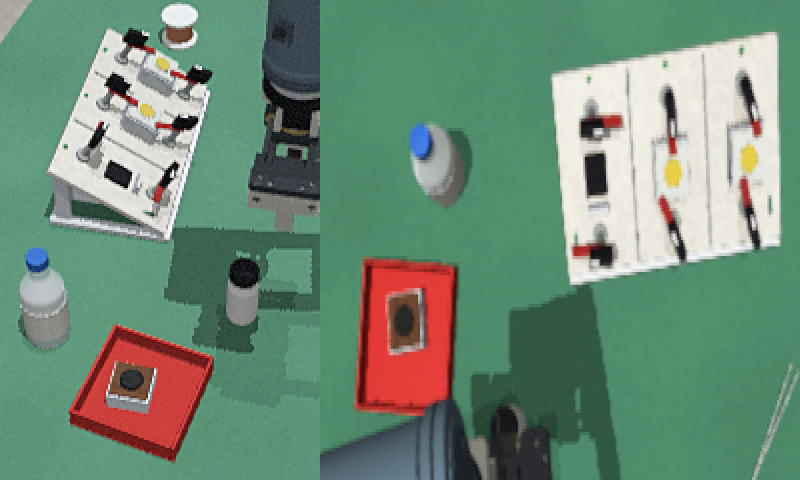

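The picture shows the module flat in the red tray with its emitter up, near (132,385) in the left view. Both knobs of its bay are open, and the bystanders and the healthy bays look unchanged. I'm handing the job in.

```bash
python3 -c "
from workcell import bot
print(bot.hand_in())"
```

```text
the job is handed in; nothing more can be done
None
```

I turned both knobs of the left bay to their end stops, set the burnt-out module flat, emitter up, in the red tray, and handed the job in at about 23 s; no verdict was returned.

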